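# Hook the second shelf bracket into its slotted rail and lock it

## Task

Fit the loose steel shelf bracket to the empty slotted rail on the shelf panel, in the same slots as its twin on the other rail (the upper hooks go into the top pair of slots): push its hooks in until its back is flat against the rail, then press it down until it is fully home and the spring catch has snapped out over the hooks. Feel for the slots and do not force it, and leave the things lying round about where they are; let go of the bracket when it is locked.

Things in the scene. Friction and masses are not known exactly. Their poses are not given: they have to be found in the camera images.
- bracket_mid (a point): Loose bracket: folded U of plain sheet steel, 130 long, 30 wide, 82 mm tall, about 0.22 kg, standing on its lower edge. This grip point: centre plane, 45 mm before its flat back, half-way up (41 mm below the flat top). +x points to the back with the hooks, z up; the flat sides face +y and -y. Full height for 70 mm from the back; then the lower edge slopes up to the front end, 85 mm to -x of here.
- bracket: The same bracket and axes, origin below the grip point at its lower edge. Hooks stand 9.5 mm out of the back, 3 mm thick, 13.5 mm either side of the centre plane, two pairs 60 mm apart in height; each is 18 mm tall: an 11 mm neck, with a nose hanging 7 mm below it at the end, 5 mm from the back. Noses of the lower pair end 2 mm, of the upper pair 62 mm above this origin.
- rail_bare: Empty rail: 56x176x10 mm batten, steel channel rail 46 wide, 160 mm tall, front face at x = -28 mm. Origin: batten's back, centre line, lower end, 22 mm above the bench; x points away from the robot into the panel, z up. Slots 9 wide, 20 mm tall, sheet 3.5 mm thick, columns 13.5 mm either side of the centre, 5 rows 30 mm apart; top pair's lower edges nominally 140 mm up. Rail ends 28 mm higher.
- nominal_home (a point): Where the loose bracket's grip point finally belongs, if the steel rail sat at its nominal height on its batten; axes as the bracket's. The rail, yet to be levelled in its long screw holes, is firm but sits anywhere within 8 mm lower or higher, not measured here. The hooks pass into the slots only while the bracket is 7 to 9 mm above its true final place (2 mm window; sideways 3 mm play).
- catch (a joint): Spring catch (m): steel plate behind the empty rail's top slots; 0 = out, about 0.005 = pushed back by hooks that are fully in. Spring 3 N at rest, 5 N pushed back; it rubs on the hooks, so the bracket may not sink by its own weight; 5 to 12 N downward moves it. It snaps back to 0, above the hooks' necks, only when the bracket is within about 1 mm of fully down on the lower edges of the slots.
- fitted_bracket (a point): The twin bracket, already seated on the other rail, 150 mm to the left or right of the empty one; the point corresponds to the loose bracket's grip point. Fixed, leave alone.
- rail_done: The other rail, like the empty one, with the twin bracket on it; origin and axes as the empty rail's. Fixed, leave alone.
- panel: Plywood panel, 280 wide, 15 mm thick, upper edge 200 mm above the bench, on a foot 18 mm thick that reaches 45 mm in front of its face. Fixed. Origin: on the bench below the middle of its front face; x points away from the robot through the panel. The two rails stand 75 mm left and right of the middle.
- screw_tin: Bystander: flat blue-lidded tin 91x119x34 mm, origin at the centre of its underside. Leave alone.
- tape_measure: Bystander: yellow tape measure 35x85x62 mm, origin at the centre of its underside. Leave alone.
- screwdriver: Bystander: green-handled screwdriver 211 mm long, lying, origin at the centre of its underside. Leave alone.
There are look-alikes about, which are no part of the job. Leave any pink look-alike of the bracket alone.

How it is judged:
On the way:
1. the hooks are pushed through the slots, the catch pressed back (value of joint catch above 0.002 m and x of bracket_mid in the frame of rail_bare between -0.079 and -0.07 m and z of bracket_mid in the frame of rail_bare between 0.1085 and 0.131 m and y of bracket_mid in the frame of rail_bare between -0.005 and 0.005 m), for 0.05 s.
At the end, for the whole second after the job is handed in: The bracket hangs by its hooks in the top slots of the empty rail: fully down, back within 3 mm of the rail, centred within 4 mm, upright within 0.05 and square within 0.07 rad, height within 9.5 mm of nominal; the catch is out above the hooks (under 1.3 mm); bracket at rest and released (x of bracket_mid in the frame of rail_bare between -0.076 and -0.0705 m and y of bracket_mid in the frame of rail_bare between -0.004 and 0.004 m and z of bracket_mid in the frame of rail_bare between 0.1025 and 0.1215 m and value of joint catch below 0.0013 m and angle between bracket's own z axis and vertical below 0.05 rad and angle between the x axis of bracket and the x axis of rail_bare, either way round below 0.07 rad and linear speed of bracket below 0.01 m/s and contact force between the fingers and bracket below 0.1 N); the robot touches nothing.
It fails at once if the bracket, arm or fingers press on the empty rail with more than 45 N (contact force between any of bracket, the arm, the fingers and rail_bare above 45 N).
It fails at once if the panel or the fitted bracket's rail is pressed with more than 45 N (contact force between anything else and panel above 45 N or contact force between anything else and rail_done above 45 N).
It fails at once if a bystander is shifted by more than 25 mm (distance of any of screw_tin, tape_measure, screwdriver from where it was at the start of the episode above 0.025 m).
It also fails if it takes over 58 s, if anything falls off the work surface, if the arm or the gripper's body presses on something with over 40 N, if the wrist force passes 120 N, or if a joint passes its speed limit or range.

## Robot

A 7-joint arm with a two-finger parallel gripper is mounted at the origin on the work surface; the furniture and walls round the work are solid. World frame = base frame: x ahead of the robot, y to its left, z up, the work surface at z = 0. Lengths are in m, angles in rad, forces in N, time in s.
With the tool pointing down it reaches from about 0.35 to 0.9 m from the base axis. Payload 8.1 kg.
Tool frame: the origin (TCP) lies midway between the tips of the shut fingers; the grasp point (between the pads) lies 19 mm behind it; z points along the fingers, x is the direction in which the jaws open and shut, and the axes are right-handed (so a half turn about z gives the same grasp; the last joint's range is limited). The gripper opens to 92 mm and grips with 3 to 60 N. Pads are 19 mm wide; open, the fingers measure 130 mm over their backs; the gripper's body (75 mm by 190 mm) begins 47 mm behind the grasp point.
Start: joints at [-1.281, 0.434, 0.025, 1.573, -0.012, 1.134, -0.075], TCP at [0.239, 0.577, 0.227] pointing down, gripper open.
Joint ranges: [-2.62, 2.62], [-0.44, 2.09], [-1.27, 1.32], [0.08, 2.57], [-1.32, 4.46], [0.12, 2], [-2.74, 2.74]. Speed limits (rad/s): [2.22, 2.22, 3.01, 3.01, 3.14, 3.14, 3.14].

## Interface

Orientations are given as a rotation vector (axis times angle).
In Python, from cell import arm gives the robot as it stands. The module is installed in compiled form; this text tells all that it offers.
- The arm moves only by the tool play_rows, never from a script. Its argument "motion" is a list of rows, each a list of 7 numbers: the gripper's target within -1 to 1 (fully open at 1, half-way at 0, shut at -1), then the shift along the tool's x, y, z in mm, then the turn, a rotation vector about the tool's x, y, z in rad. In form: [[claw, tx, ty, tz, ax, ay, az], ...]. A call has 1 to 10 rows; each row is the pose to reach, as a shift and turn from the pose measured when the call began, along the tool's axes at that moment; what a row does not reach only later rows make up. A row lasts 1/10 s, in which the tool goes at most 50 mm and 8.59 degrees, less where a joint would pass 70% of its speed; a pose out of reach is approached as far as the arm can. A call with a gripper value outside its range is refused whole. The fingers move at their own pace and stop on an object; "force" is the grip in N (left out, the last holds). Time passes only in rows, so rows that repeat a pose let the fingers close. It gives the time, the measured TCP pose, the force and the opening at its end, in the units of the state.
- arm.observe(): the state, without advancing time (a new reading comes with each control period).
- arm.get_image(name): name is "scene" or "top" or "wrist"; returns a dict with "img" (420x560x3 uint8, blue, green, red), "depth" (420x560 float32, m along the optical axis (not along the pixel's ray), 0 where there is no reading), "K" (3x3 intrinsics, pixels), "rvec" (rotation vector, rad) and "tvec" (3), from world to camera coordinates, as OpenCV has them. Camera axes: x right, y down, z forward; pixel columns grow to the right and rows downward; lengths in m; the calibration is good to about 2 mm. The wrist camera is an equidistant fisheye: a pixel r from the principal point sees the ray r / f radians off the axis. A picture is of the moment at which its call begins.
- arm.sign_off(): hands the job in, once; it reports no verdict.
Trained networks look in a picture, given as the dict that the camera call returned (one of the last four; its "shot" number tells which), for a name from the list of things; names that differ only in an ending like _2 or _b are one class to them, and where a whole thing is asked for, a point or a joint stands for the part that bears it (a point fixed in the world has none). Each returns a list of dicts, best first, with "score" (0 to 1); they miss things now and then, are a little off and sometimes report something else, mostly with a low value. They report only what shows in the picture. A call takes as long as a camera call. They do not tell look-alikes from the thing itself.
- arm.look_for(picture, query): "box" ([left, top, width, height] as shares, 0 to 1, of the picture: columns of its width, rows of its height, round what is visible of it).
The state is a dict: "clock": time; "joints": joint angles; "dq": joint speeds; "joint_efforts": joint torques, N m; "position": TCP position; "ee_rot": TCP orientation; "force": force on the tool from outside, world axes, zero at the start; "ft_torque": the same for the moment, N m; "width": opening from 0.0 (shut) to 1.0 (fully open).
Only numpy, scipy, OpenCV 4.12 (cv2) and the standard library are available. Lean on these libraries where they do the work, as an engineer would, in place of code of your own. Each camera call takes 0.05 s, during which the arm holds its last target. There are 200 camera calls.

## Working session

There is one attempt and no reset: what is moved stays moved. The work goes in short steps, Python scripts to look and compute and a tool call to move; the robot and the scene stay as the last step left them, time stands still between calls to the robot, and variables do not carry over. Pictures are saved under pics/ and viewed, on a budget of 10 in all, crops included, one or two more only if the job needs it, and the job is handed in when it is done.

Besides the shell and the picture viewer there is one more tool, called after "Call:" as name([rows], argument=value, ...), one row to a line, values as JSON. play_rows: Moves the arm, as the interface text tells. Its arguments: {"type":"object","properties":{"motion":{"type":"array"},"force":{"type":"number"}},"required":["motion"]}

```bash
mkdir -p pics; cat > h.py <<'E'
import numpy as np, cv2
from cell import arm
def R(v): return cv2.Rodrigues(np.array(v,float))[0]
def cloud(p):
    """world xyz per pixel (pinhole cams)"""
    d=p["depth"];K=p["K"];v,u=np.indices(d.shape)
    c=np.stack([(u-K[0,2])/K[0,0]*d,(v-K[1,2])/K[1,1]*d,d],-1)
    w=(c-np.ravel(p["tvec"]))@R(p["rvec"]); w[d<=0]=np.nan
    return w
def st():
    s=arm.observe(); print({k:np.round(s[k],4).tolist() for k in("clock","position","ee_rot","force","ft_torque","width","joints")})
    return s
E
python3 - <<'E'
from h import *
st()
ps=[arm.get_image(n) for n in("scene","top")]
for n,p in zip(("scene","top"),ps):
    cv2.imwrite(f"pics/{n}0.png",p["img"]); np.save(f"pics/{n}0.npy",cloud(p))
    for q in("bracket","rail_bare","rail_done","fitted_bracket","panel","screw_tin","tape_measure","screwdriver"):
        for r in arm.look_for(p,q)[:3]:
            b=np.array(r["box"])*[560,420,560,420]; print(n,q,round(r["score"],2),b.round().astype(int).tolist())
    c=-R(p["rvec"]).T@np.ravel(p["tvec"]);print(c.round(3))
cv2.imwrite("pics/a.png",cv2.resize(np.vstack([p["img"] for p in ps]),(400,600)) if 0 else np.hstack([p["img"] for p in ps])[:, :])
E
```

```text
{'clock': 0.0, 'position': [0.2391, 0.5769, 0.2259], 'ee_rot': [2.6115, 1.7446, -0.0019], 'force': [0.4465, 0.6698, -0.0638], 'ft_torque': [-0.0443, 0.0214, 0.0493], 'width': 1.0003, 'joints': [-1.2806, 0.4352, 0.025, 1.5741, -0.0116, 1.134, -0.0751]}
scene bracket 0.91 [153, 231, 57, 30]
scene bracket 0.71 [237, 208, 17, 43]
scene bracket 0.6 [247, 246, 46, 49]
scene rail_bare 0.56 [328, 161, 24, 53]
scene rail_done 0.94 [265, 138, 48, 48]
scene fitted_bracket 0.8 [264, 138, 52, 49]
scene panel 0.71 [284, 125, 91, 106]
scene screw_tin 0.73 [193, 155, 46, 35]
scene screw_tin 0.52 [245, 248, 49, 46]
scene tape_measure 0.83 [205, 188, 12, 23]
scene screwdriver 0.66 [315, 300, 88, 26]
[-0.13  -0.617  1.089]
top bracket 0.91 [228, 218, 44, 42]
top bracket 0.82 [198, 279, 36, 52]
top bracket 0.59 [296, 232, 17, 57]
top rail_bare 0.96 [281, 121, 20, 34]
top rail_done 0.85 [218, 116, 27, 70]
top rail_done 0.59 [296, 233, 23, 56]
top fitted_bracket 0.69 [215, 115, 30, 72]
top panel 0.94 [202, 95, 118, 70]
top screw_tin 0.88 [122, 171, 57, 47]
top screwdriver 0.73 [352, 206, 66, 43]
[0.392 0.03  1.31 ]
```

View pics/scene0.png

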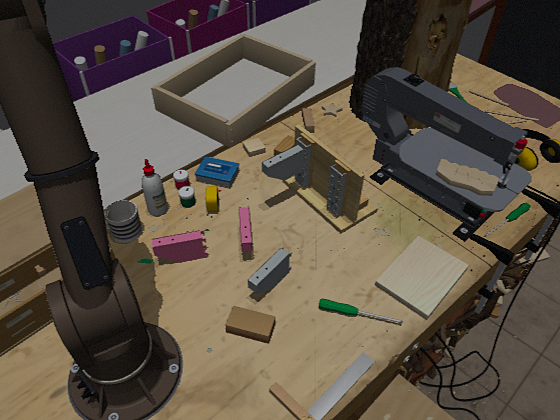

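View pics/top0.png

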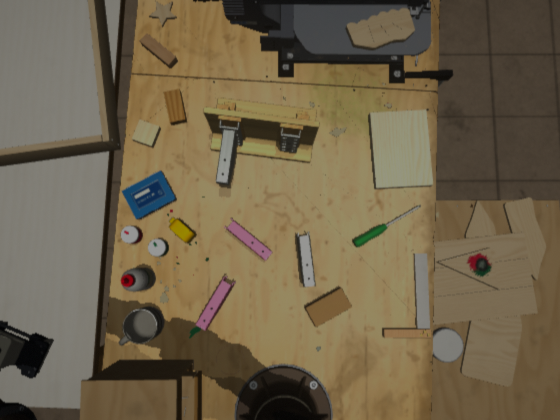

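The steel bracket is at about (305,260) in the top view and (270,272) in the scene view. The empty rail is the right-hand one, at top (291,138). Both pink brackets are look-alikes. Next I'll measure the bracket, the panel and the rail.

```bash
python3 - <<'E'
from h import *
W=np.load("pics/top0.npy");S=np.load("pics/scene0.npy")
def seg(W,box,zl,zh):
    l,t,r,b=box;P=W[t:b,l:r].reshape(-1,3);P=P[np.isfinite(P).all(1)];return P[(P[:,2]>zl)&(P[:,2]<zh)]
P=seg(W,(290,225,325,295),.06,.1)
print(len(P),P.mean(0).round(4),P.min(0),P.max(0))
r=cv2.minAreaRect((P[:,:2]*1000).astype(np.float32));print(r,cv2.boxPoints(r).round(1).tolist())
P=seg(S,(240,240,300,305),.06,.1);r=cv2.minAreaRect((P[:,:2]*1000).astype(np.float32));print("scene",len(P),np.median(P[:,2]),cv2.boxPoints(r).round(1).tolist())
# panel top edge
P=seg(W,(195,85,330,165),.19,.21);r=cv2.minAreaRect((P[:,:2]*1000).astype(np.float32));print("panel top",len(P),np.median(P[:,2]),cv2.boxPoints(r).round(1).tolist())
P=seg(W,(270,110,312,160),.17,.192);print("bare top",len(P),P.mean(0)); r=cv2.minAreaRect((P[:,:2]*1000).astype(np.float32));print(cv2.boxPoints(r).round(1).tolist(),np.median(P[:,2]))
P=seg(W,(215,110,246,190),.1,.17);print("twin",len(P));r=cv2.minAreaRect((P[:,:2]*1000).astype(np.float32));print(cv2.boxPoints(r).round(1).tolist(),np.median(P[:,2]))
# bracket sampled height profile top cam along its length
for n,(l,t,rr,b) in (("scene",(235,235,385,305)),("top",(205,90,325,295))):
    im=cv2.imread(f"pics/{n}0.png")
a=cv2.imread("pics/scene0.png")[235:305,235:305];b=cv2.imread("pics/top0.png")[220:295,275:335];c=cv2.imread("pics/scene0.png")[120:240,250:385]
f=lambda x:cv2.resize(x,(390,int(390*x.shape[0]/x.shape[1]))[:2],interpolation=3)
A=f(a);B=f(c);h=max(A.shape[0],B.shape[0]);o=np.zeros((h,780,3),np.uint8);o[:A.shape[0],:390]=A;o[:B.shape[0],390:]=B
cv2.imwrite("pics/crop1.png",o)
E
```

```text
636 [ 0.4    -0.0599  0.0819] [ 0.33349686 -0.08186599  0.06005811] [ 0.47375048 -0.03823036  0.08982998]
((403.6072998046875, -60.024574279785156), (138.49754333496094, 30.245206832885742), 6.053647518157959) [[333.1000061035156, -52.29999923706055], [336.29998779296875, -82.4000015258789], [474.1000061035156, -67.80000305175781], [470.8999938964844, -37.70000076293945]]
scene 812 0.08064065301398782 [[325.79998779296875, 42.70000076293945], [338.1000061035156, -86.5], [477.70001220703125, -73.19999694824219], [465.3999938964844, 56.0]]
panel top 1040 0.1993961335306577 [[688.9000244140625, -80.80000305175781], [733.2000122070312, -86.4000015258789], [768.2000122070312, 190.39999389648438], [723.9000244140625, 196.0]]
bare top 200 [ 0.71495408 -0.02014198  0.18160237]
[[676.5999755859375, 14.100000381469727], [705.7999877929688, -77.0], [761.4000244140625, -59.20000076293945], [732.2000122070312, 31.899999618530273]] 0.18255091873486723
twin 352
[[582.5999755859375, 113.5999984741211], [741.0999755859375, 93.30000305175781], [751.5, 174.60000610351562], [593.0, 194.8000030517578]] 0.14531786608336178
```

View pics/crop1.png

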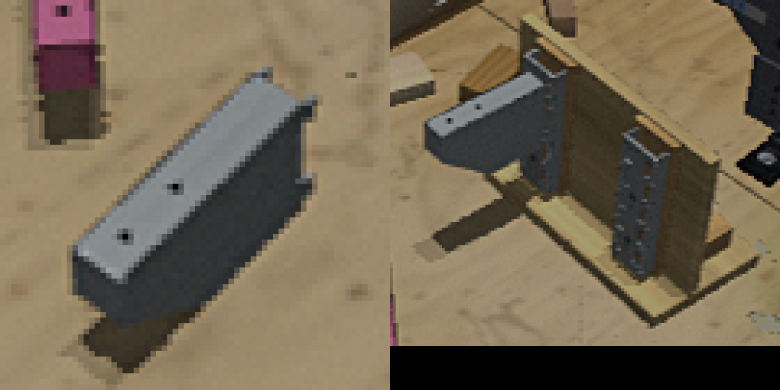

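The hooks face the panel (+x) and the sloped end faces the robot. That puts the grip point near (0.418, -0.058), yaw +0.106. Next I'll fit the rail and panel planes.

```bash
cat >> h.py <<'E'
def fitline(P,it=400,tol=.0025):
    """RANSAC x = a + b*y for near-frontal vertical faces"""
    rng=np.random.default_rng(0);best=None
    for _ in range(it):
        i=rng.choice(len(P),2,False);dy=P[i[1],1]-P[i[0],1]
        if abs(dy)<.01: continue
        b=(P[i[1],0]-P[i[0],0])/dy;a=P[i[0],0]-b*P[i[0],1];m=abs(P[:,0]-a-b*P[:,1])<tol
        if best is None or m.sum()>best.sum(): best=m
    b,a=np.polyfit(P[best,1],P[best,0],1);return a,b,best
E
python3 - <<'E'
from h import *
W=np.load("pics/top0.npy");S=np.load("pics/scene0.npy")
def box(W,l,t,r,b): P=W[t:b,l:r].reshape(-1,3);return P[np.isfinite(P).all(1)]
P=box(S,284,125,378,232);F=P[(P[:,2]>.05)&(P[:,2]<.195)&(P[:,1]<.06)]
a,b,m=fitline(F);print("panel?",a,b,-np.arctan(b),m.sum(),F[m].min(0),F[m].max(0))
Q=F[(F[:,0]<a+b*F[:,1]-.02)];a2,b2,m2=fitline(Q);print("rail?",a2,b2,m2.sum(),len(Q),Q[m2].min(0),Q[m2].max(0), np.percentile(Q[m2],[2,98],axis=0))
T=box(W,195,85,330,165);T=T[(T[:,2]>.194)&(T[:,2]<.206)]
# panel back edge: max x in y bins
ys=np.arange(-.075,.19,.02)
E=[(y,T[abs(T[:,1]-y)<.01,0].max(),T[abs(T[:,1]-y)<.01,0].min()) for y in ys];print(np.round(E,4).tolist());print(T[:,1].min(),T[:,1].max())
E=np.array(E);print("back edge",np.polyfit(E[:,0],E[:,1],1))
E
```

```text
panel? 0.7317199803805767 0.13241542985949967 -0.13164955385353475 684 [ 0.71741944 -0.09115897  0.05000276] [0.74221041 0.05999923 0.19495322]
rail? 0.704266323277245 0.15622567391509035 343 464 [ 0.6951923  -0.04480051  0.05195542] [0.70746163 0.00547318 0.19056658] [[ 0.69603532 -0.04353998  0.05429144]
 [ 0.70588993  0.00325296  0.18872023]]
[[-0.075, 0.7321, 0.7161], [-0.055, 0.735, 0.7181], [-0.035, 0.7374, 0.7108], [-0.015, 0.74, 0.7143], [0.005, 0.7423, 0.7171], [0.025, 0.745, 0.7299], [0.045, 0.7495, 0.7322], [0.065, 0.7511, 0.7347], [0.085, 0.7557, 0.7368], [0.105, 0.7573, 0.7214], [0.125, 0.7595, 0.732], [0.145, 0.7625, 0.7355], [0.165, 0.7637, 0.7405], [0.185, 0.7666, 0.7492]]
-0.0855364204511185 0.1921536993475747
back edge [0.13587086 0.7423626 ]
```

Call:
play_rows([
  [1, 0, 0, -30, 0, 0, 0],
  [1, -50, 20, -40, 0, 0, -0.1],
  [1, -150, 60, -40, 0, 0, -0.3],
  [1, -250, 100, -40, 0, 0, -0.5],
  [1, -350, 150, -40, 0, 0, -0.5],
  [1, -400, 200, -40, 0, 0, -0.5],
  [1, -450, 250, -40, 0, 0, -0.5],
  [1, -500, 320, -40, 0, 0, -0.5],
  [1, -520, 400, -40, 0, 0, -0.5],
  [1, -520, 400, -40, 0, 0, -0.5],
])

```text
clock: 1.9
position: [0.3138, 0.1401, 0.2671]
ee_rot: [-2.099, -2.338, -0.003]
force: [1.2, 1.1, -0.5]
width: 0.999
```

```bash
cat >> h.py <<'E'
def go(pos,yaw):
    """shift (mm, tool axes) and turn for TCP pos, tool down with jaw axis at yaw+90deg"""
    s=arm.observe();Rc=R(s["ee_rot"])
    x=np.array([-np.sin(yaw),np.cos(yaw),0]);z=np.array([0,0,-1.]);Rt=np.c_[x,np.cross(z,x),z]
    print("shift",(Rc.T@(np.array(pos)-s["position"])*1000).round(1),"turn",cv2.Rodrigues(Rc.T@Rt)[0].ravel().round(4))
E
python3 - <<'E'
from h import *
st(); go([.408,-.060,.15],.106); go([.408,-.060,.022],.106)
E
```

```text
{'clock': 1.9, 'position': [0.3138, 0.1401, 0.2671], 'ee_rot': [-2.0986, -2.3376, -0.0028], 'force': [1.1979, 1.052, -0.5337], 'ft_torque': [0.0827, -0.0646, -0.0328], 'width': 0.9992, 'joints': [-0.8164, -0.0991, 0.2215, 2.1257, 0.0236, 1.111, 1.072]}
shift [-209.2   72.   116.9] turn [ 0.0012 -0.0013  0.0016]
shift [-209.4   71.9  244.9] turn [ 0.0012 -0.0013  0.0016]
```

Call:
play_rows([
  [1, -50, 18, 20, 0, 0, 0],
  [1, -90, 35, 40, 0, 0, 0],
  [1, -130, 50, 60, 0, 0, 0],
  [1, -170, 62, 90, 0, 0, 0],
  [1, -209, 72, 117, 0, 0, 0],
  [1, -209, 72, 117, 0, 0, 0],
  [1, -209, 72, 117, 0, 0, 0],
])

```text
clock: 2.6
position: [0.4075, -0.0609, 0.1493]
ee_rot: [-2.102, -2.334, 0.0]
force: [0.6, 0.3, 0.3]
width: 1.001
```

```bash
python3 - <<'E'
from h import *
st(); go([.408,-.060,.022],.106)
for n in ("top","wrist"):
    p=arm.get_image(n);cv2.imwrite(f"pics/{n}1.png",p["img"])
    if n=="top":np.save("pics/top1.npy",cloud(p))
print(p["K"],-R(p["rvec"]).T@np.ravel(p["tvec"]))
E
```

```text
{'clock': 2.6, 'position': [0.4075, -0.0609, 0.1493], 'ee_rot': [-2.1019, -2.3336, 0.0003], 'force': [0.5725, 0.2545, 0.2837], 'ft_torque': [0.0356, -0.0138, 0.0018], 'width': 1.0005, 'joints': [-0.4672, 0.1932, 0.571, 2.1949, -0.1472, 0.7899, 1.8745]}
shift [  0.8   0.7 127.3] turn [-0.0008 -0.0006 -0.0016]
[[325.1922621    0.         276.15526087]
 [  0.         325.1922621  201.91804078]
 [  0.           0.           1.        ]] [ 0.32609048 -0.06818746  0.30746927]
```

View pics/wrist1.png

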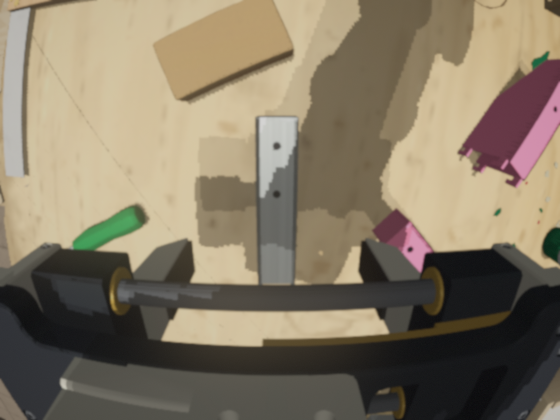

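The wrist view shows the steel bracket (columns 257–297) centred between the open fingers and aligned with them, so I'll descend and grip.

Call:
play_rows([
  [1, 1, 1, 40, 0, 0, 0],
  [1, 1, 1, 75, 0, 0, 0],
  [1, 1, 1, 105, 0, 0, 0],
  [1, 1, 1, 127, 0, 0, 0],
  [1, 1, 1, 127, 0, 0, 0],
  [-1, 1, 1, 127, 0, 0, 0],
  [-1, 1, 1, 127, 0, 0, 0],
  [-1, 1, 1, 127, 0, 0, 0],
  [-1, 1, 1, 127, 0, 0, 0],
  [-1, 1, 1, 127, 0, 0, 0],
], force=50)

```text
clock: 3.7
position: [0.4094, -0.0575, 0.0238]
ee_rot: [2.098, 2.338, 0.005]
force: [0.2, 0.4, 1.2]
width: 0.614
```

Call:
play_rows([
  [-1, 0, 0, 0, 0, 0, 0],
  [-1, 0, 0, 0, 0, 0, 0],
  [-1, 0, 0, 0, 0, 0, 0],
])

```text
clock: 4.0
position: [0.4095, -0.0575, 0.0238]
ee_rot: [2.098, 2.338, 0.005]
force: [-0.1, -0.6, 0.5]
width: 0.352
```

```bash
python3 - <<'E'
from h import *
st()
E
```

```text
{'clock': 4.0, 'position': [0.4095, -0.0575, 0.0238], 'ee_rot': [2.0975, 2.3382, 0.0051], 'force': [-0.1061, -0.5875, 0.4917], 'ft_torque': [-0.2107, -0.0305, -0.0201], 'width': 0.3516, 'joints': [-0.3036, 0.4437, 0.4086, 2.3073, -0.4059, 0.453, 2.1167]}
```

Call:
play_rows([
  [-1, 0, 0, -5, 0, 0, 0],
  [-1, 0, 0, -20, 0, 0, 0],
  [-1, 0, 0, -50, 0, 0, 0],
  [-1, 0, 0, -80, 0, 0, 0],
  [-1, 0, 0, -100, 0, 0, 0],
  [-1, 0, 0, -102, 0, 0, 0],
])

```text
clock: 4.6
position: [0.4104, -0.0578, 0.1279]
ee_rot: [2.096, 2.336, 0.01]
force: [0.1, 0.1, -2.7]
width: 0.321
```

```bash
python3 - <<'E'
from h import *
st();go([.6131,-.009,.125],-.134)
E
```

```text
{'clock': 4.6, 'position': [0.4104, -0.0578, 0.1279], 'ee_rot': [2.0961, 2.3365, 0.0097], 'force': [0.1174, 0.1185, -2.6626], 'ft_torque': [0.0412, 0.0144, -0.0344], 'width': 0.3213, 'joints': [-0.4732, 0.2357, 0.5849, 2.2215, -0.2005, 0.7267, 1.9279]}
shift [ 26.6 206.8   4.2] turn [ 0.0061 -0.0029  0.2424]
```

Call:
play_rows([
  [-1, 5, 30, 0, 0.006, -0.003, 0.06],
  [-1, 10, 70, 0, 0.006, -0.003, 0.12],
  [-1, 16, 110, 2, 0.006, -0.003, 0.18],
  [-1, 20, 150, 3, 0.006, -0.003, 0.24],
  [-1, 25, 185, 4, 0.006, -0.003, 0.242],
  [-1, 27, 207, 4, 0.006, -0.003, 0.242],
  [-1, 27, 207, 4, 0.006, -0.003, 0.242],
  [-1, 27, 207, 4, 0.006, -0.003, 0.242],
])

```text
clock: 5.4
position: [0.6123, -0.0088, 0.1237]
ee_rot: [-2.364, -2.067, 0.004]
force: [-0.7, -0.3, -1.9]
width: 0.328
```

```bash
python3 - <<'E'
from h import *
s=st()
im=[]
for n in ("scene","top","wrist"):
    p=arm.get_image(n);cv2.imwrite(f"pics/{n}2.png",p["img"]);im.append(p["img"])
    if n!="wrist":
        np.save(f"pics/{n}2.npy",cloud(p))
    else: np.savez("pics/w2.npz",d=p["depth"],K=p["K"],r=p["rvec"],t=p["tvec"])
f=lambda x,w:cv2.resize(x,(w,int(w*x.shape[0]/x.shape[1])),interpolation=3)
A=f(im[0][110:240,225:385],400);B=f(im[1][85:225,200:330],400);C=f(im[2],400)
l=np.vstack([A,C])[:600];o=np.zeros((625,800,3),np.uint8);o[:len(l),:400]=l;o[:len(B),400:]=B
cv2.imwrite("pics/c2.png",o[:600])
E
```

```text
{'clock': 5.4, 'position': [0.6123, -0.0088, 0.1237], 'ee_rot': [-2.364, -2.0674, 0.0037], 'force': [-0.7476, -0.2652, -1.9185], 'ft_torque': [0.0031, -0.0558, 0.0381], 'width': 0.3281, 'joints': [-0.4616, 0.5632, 0.5795, 1.7557, -0.3705, 0.9363, 1.708]}
```

View pics/c2.png

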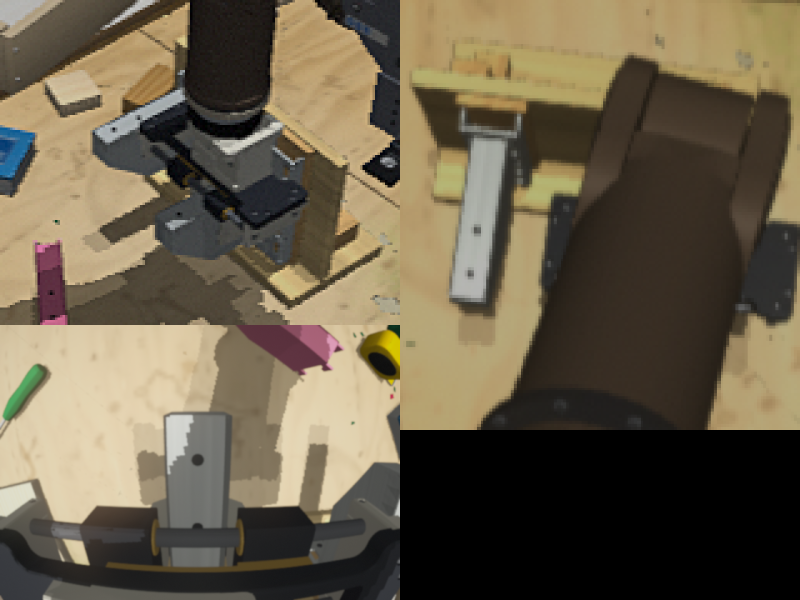

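The top and wrist views don't show the rail, so it comes down to feel. First I'll measure the bracket's pose in the hand from the wrist depth, and the rail's height from the first scene depth.

```bash
cat >> h.py <<'E'
def fcloud(d,K,r,t):
    """world xyz per pixel of the equidistant fisheye"""
    v,u=np.indices(d.shape);x=(u-K[0,2])/K[0,0];y=(v-K[1,2])/K[1,1];th=np.hypot(x,y)+1e-9
    k=np.tan(th)/th;c=np.stack([x*k*d,y*k*d,d],-1);w=(c-np.ravel(t))@R(r);w[(d<=0)|(th>1.3)]=np.nan;return w
E
python3 - <<'E'
from h import *
s=arm.observe();z=np.load("pics/w2.npz");w=fcloud(z["d"],z["K"],z["r"],z["t"])
yaw=-.134;u=np.array([np.cos(yaw),np.sin(yaw),0]);n=np.array([-np.sin(yaw),np.cos(yaw),0])
P=w[110:290,220:335].reshape(-1,3);P=P[np.isfinite(P).all(1)]-s["position"]
L=np.c_[P@u,P@n,P[:,2]]
m=(L[:,2]>.04)&(L[:,2]<.075)&(abs(L[:,1])<.014)&(L[:,0]>-.09)&(L[:,0]<-.02);L1=L[m]
print(m.sum(),np.linalg.lstsq(np.c_[L1[:,:2],np.ones(len(L1))],L1[:,2],rcond=None)[0],"mean z rel tcp",L1[:,2].mean())
m=(L[:,2]>.04)&(L[:,2]<.075)&(abs(L[:,1])<.03);L=L[m];print("front end",np.percentile(L[:,0],[0,1,3]))
r=cv2.minAreaRect((L[:,:2]*1000).astype(np.float32));print(r)
for lo in (-.07,-.055,-.04): q=L[abs(L[:,0]-lo)<.006];print(lo,np.percentile(q[:,1],[1,99]))
S=np.load("pics/scene0.npy")
P=S[150:225,320:360].reshape(-1,3);P=P[np.isfinite(P).all(1)]
dx=(P-[.7009,-.0208,0])@u;dy=(P-[.7009,-.0208,0])@n
for name,a,b in(("rail",-.005,.012),("batten",.016,.03)):
    q=(dx>a)&(dx<b)&(abs(dy)<.03);print(name,q.sum(),np.sort(P[q,2])[-12:].round(4),np.percentile(dy[q],[1,99]),np.median(dx[q]))
    q=(dx>-.005)&(dx<.005)&(abs(dy)<.03);print(" face", np.polyfit(dy[q],dx[q],1), np.sort(P[q,2])[[0,3,6,-6,-3,-1]].round(4))
E
```

```text
13666 [0.0172126  0.00106656 0.05743659] mean z rel tcp 0.05656745487876846
front end [-0.07574644 -0.07553197 -0.07506115]
((-43.75326919555664, -0.07713508605957031), (44.91975784301758, 63.95576095581055), 89.65705871582031)
-0.07 [-0.01469901  0.01470467]
-0.055 [-0.01479679  0.01470719]
-0.04 [-0.01486238  0.01700501]
rail 661 [0.1889 0.1894 0.1895 0.1896 0.1899 0.1901 0.1902 0.1903 0.1904 0.1906
 0.192  0.1924] [-0.02523197  0.02577569] 0.0008855500524063098
 face [0.00046175 0.00031754] [0.013  0.0143 0.0156 0.1902 0.1906 0.1924]
batten 415 [0.2003 0.2004 0.2006 0.2008 0.2008 0.2008 0.2011 0.2012 0.2012 0.2015
 0.202  0.2031] [-0.02988853  0.02536051] 0.019920728456422815
 face [0.00046175 0.00031754] [0.013  0.0143 0.0156 0.1902 0.1906 0.1924]
```

The bracket sits straight in the hand, with bracket_mid about 9 mm ahead of the TCP and 17 mm above it. The rail looks near nominal or about 2 mm low. I'll advance gently to contact.

Call:
play_rows([
  [-1, 0, 8, 0, 0, 0, 0],
  [-1, 0, 14, 0, 0, 0, 0],
  [-1, 0, 18, 0, 0, 0, 0],
  [-1, 0, 20, 0, 0, 0, 0],
  [-1, 0, 21, 0, 0, 0, 0],
  [-1, 0, 21, 0, 0, 0, 0],
])

```text
clock: 6.15
position: [0.6327, -0.0119, 0.1247]
ee_rot: [-2.365, -2.066, 0.002]
force: [-0.4, -0.1, -2.8]
width: 0.325
```

Call:
play_rows([
  [-1, 0, 1, 0, 0, 0, 0],
  [-1, 0, 2, 0, 0, 0, 0],
  [-1, 0, 3, 0, 0, 0, 0],
  [-1, 0, 4, 0, 0, 0, 0],
  [-1, 0, 5, 0, 0, 0, 0],
  [-1, 0, 5, 0, 0, 0, 0],
])

```text
clock: 6.75
position: [0.6331, -0.012, 0.1241]
ee_rot: [-2.36, -2.061, 0.01]
force: [-18.6, 2.6, 10.1]
width: 0.327
```

```bash
cat >> h.py <<'E'
yaw=-.134;u=np.array([np.cos(yaw),np.sin(yaw),0]);n=np.array([-np.sin(yaw),np.cos(yaw),0])
def loc():
    """TCP and force in rail axes (x in, y left, z up), origin on the estimated face centre, bench height"""
    s=arm.observe();d=s["position"]-np.array([.7009,-.0208,0]);f=np.array(s["force"])
    print("t",round(s["clock"],2),"tcp mm",(np.array([d@u,d@n,d[2]])*1000).round(1),"F",np.round([f@u,f@n,f[2]],1),"M",np.round(s["ft_torque"],2),"w",round(s["width"]*92,1));go(s["position"],yaw)
E
python3 -c "
from h import *
loc()"
```

```text
t 6.75 tcp mm [-68.4  -0.3 124.1] F [-18.8   0.1  10.1] M [0.42 3.14 0.07] w 30.1
shift [0. 0. 0.] turn [-0.0106 -0.0006 -0.0007]
```

Contact came at TCP -68.4, so the face is about 4 mm nearer than I estimated. I'll back off, drop about 4.5 mm and slide upward under light pressure.

Call:
play_rows([
  [-1, 0, -3, 0, -0.01, 0, 0],
  [-1, 0, -3, 3, -0.01, 0, 0],
  [-1, 0, -3, 5, -0.01, 0, 0],
  [-1, 0, -3, 5, -0.01, 0, 0],
])

```text
clock: 7.15
position: [0.6303, -0.0115, 0.1188]
ee_rot: [-2.365, -2.067, -0.0]
force: [0.2, -0.3, -1.9]
width: 0.326
```

Call:
play_rows([
  [-1, 0, 2, 0, 0, 0, 0],
  [-1, 0, 5, 0, 0, 0, 0],
  [-1, 0, 5, 0, 0, 0, 0],
])

```text
clock: 7.45
position: [0.6331, -0.0119, 0.1183]
ee_rot: [-2.362, -2.064, 0.005]
force: [-9.7, 0.9, 3.5]
width: 0.325
```

Call:
play_rows([
  [-1, 0, 2, -1.5, 0, 0, 0],
  [-1, 0, 2, -1.5, 0, 0, 0],
  [-1, 0, 2, -1.5, 0, 0, 0],
])

```text
clock: 7.75
position: [0.6329, -0.0119, 0.1187]
ee_rot: [-2.359, -2.061, 0.01]
force: [-7.8, 0.5, -2.0]
width: 0.323
```

Call:
play_rows([
  [-1, 0, 2, -1.5, 0, 0, 0],
  [-1, 0, 2, -1.5, 0, 0, 0],
  [-1, 0, 2, -1.5, 0, 0, 0],
])

```text
clock: 8.05
position: [0.6327, -0.0118, 0.119]
ee_rot: [-2.356, -2.059, 0.016]
force: [-7.2, 0.6, -2.9]
width: 0.322
```

```bash
python3 -c "
from h import *
loc()"
```

```text
t 8.05 tcp mm [-68.8  -0.2 119. ] F [-7.2 -0.4 -2.9] M [0.18 1.32 0.01] w 29.6
shift [0. 0. 0.] turn [-0.0161 -0.0005 -0.0006]
```

Call:
play_rows([
  [-1, 0, 2, -1.5, -0.016, 0, 0],
  [-1, 0, 2, -2.5, -0.016, 0, 0],
  [-1, 0, 2, -3.5, -0.016, 0, 0],
  [-1, 0, 2, -4.5, -0.016, 0, 0],
  [-1, 0, 2, -5.5, -0.016, 0, 0],
  [-1, 0, 2, -5.5, -0.016, 0, 0],
])

```text
clock: 8.65
position: [0.6331, -0.0118, 0.1237]
ee_rot: [-2.363, -2.065, 0.004]
force: [-6.3, 1.2, -4.4]
width: 0.326
```

Call:
play_rows([
  [-1, 0, 2, -1.5, -0.01, 0, 0],
  [-1, 0, 2, -2.5, -0.01, 0, 0],
  [-1, 0, 2, -3, -0.01, 0, 0],
  [-1, 0, 2, -3, -0.01, 0, 0],
])

```text
clock: 9.05
position: [0.6331, -0.0119, 0.1257]
ee_rot: [2.365, 2.067, 0.002]
force: [-7.1, 2.3, -4.8]
width: 0.322
```

```bash
python3 -c "
from h import *
loc()"
```

```text
t 9.05 tcp mm [-68.4  -0.2 125.7] F [-7.4  1.3 -4.8] M [0.26 1.87 0.07] w 29.6
shift [0. 0. 0.] turn [ 0.0012 -0.0003 -0.0006]
```

Call:
play_rows([
  [-1, 0, 2, -1.5, 0, 0, 0],
  [-1, 0, 2, -2.5, 0, 0, 0],
  [-1, 0, 2, -3.5, 0, 0, 0],
  [-1, 0, 2, -3.5, 0, 0, 0],
])

```text
clock: 9.45
position: [0.6332, -0.0118, 0.1283]
ee_rot: [-2.364, -2.065, 0.003]
force: [-6.8, 0.8, -4.3]
width: 0.322
```

Call:
play_rows([
  [-1, 0, 2, -1.5, 0, 0, 0],
  [-1, 0, 2, -2.5, 0, 0, 0],
  [-1, 0, 2, -3.5, 0, 0, 0],
  [-1, 0, 2, -3.5, 0, 0, 0],
])

```text
clock: 9.85
position: [0.633, -0.0117, 0.1307]
ee_rot: [-2.361, -2.063, 0.009]
force: [-7.2, 1.5, -4.9]
width: 0.326
```

Call:
play_rows([
  [-1, 0, 2, -1.5, 0, 0, 0],
  [-1, 0, 2, -2.5, 0, 0, 0],
  [-1, 0, 2, -3.5, 0, 0, 0],
  [-1, 0, 2, -3.5, 0, 0, 0],
])

```text
clock: 10.25
position: [0.6328, -0.0117, 0.133]
ee_rot: [-2.358, -2.06, 0.014]
force: [-8.3, 1.6, -5.5]
width: 0.318
```

```bash
python3 -c "
from h import *
loc()"
```

```text
t 10.25 tcp mm [-68.8  -0.  133. ] F [-8.4  0.5 -5.5] M [0.23 1.7  0.01] w 29.3
shift [0. 0. 0.] turn [-0.0138  0.0001 -0.0004]
```

The sweep from 118 to 133 mm found no entry, so the sideways position is suspect. I'll overlay the rail model on the first images.

```bash
python3 - <<'E'
from h import *
loc()
O=np.array([.7009,-.0208,0])-.0044*u
def draw(n_,box,sc,w):
    p=arm.get_image(n_);im=cv2.imread(f"pics/{n_}0.png");l,t,r,b=box
    A=cv2.resize(im[t:b,l:r],None,fx=sc,fy=sc,interpolation=3);A=cv2.convertScaleAbs(A,alpha=1.3,beta=10)
    pr=lambda a:((cv2.projectPoints(np.array([O+x*u+y*n+[0,0,z] for x,y,z in a]),np.array(p["rvec"]),np.array(p["tvec"]),p["K"],None)[0][:,0]-[l,t]+.5)*sc).round().astype(int)
    zo=.022
    if n_=="scene":
        for c in(-.0135,.0135):
            for k in range(5):
                z=zo+.14-.03*k;cv2.polylines(A,[pr([(0,c-.0045,z),(0,c+.0045,z),(0,c+.0045,z+.02),(0,c-.0045,z+.02)])],True,(0,0,255),1)
    cv2.polylines(A,[pr([(0,-.023,zo+.008),(0,.023,zo+.008),(0,.023,zo+.168),(0,-.023,zo+.168)])],True,(0,255,0),1)
    cv2.polylines(A,[pr([(.018,-.028,.198),(.018,.028,.198),(.028,.028,.198),(.028,-.028,.198)])],True,(255,0,255),1)
    cv2.polylines(A,[pr([(.028,-.065,.2),(.028,.215,.2),(.043,.215,.2),(.043,-.065,.2)])],True,(255,255,0),1)
    return A
A=draw("scene",(315,145,365,220),8,0);B=draw("top",(200,90,330,165),3,0)
o=np.zeros((600,800,3),np.uint8);o[:A.shape[0],:400]=A;o[:B.shape[0],400:400+B.shape[1]]=B
im=cv2.imread("pics/top0.png")[118:160,270:314];C=cv2.resize(im,None,fx=8,fy=8,interpolation=3);o[240:240+C.shape[0],420:420+C.shape[1]]=C
cv2.imwrite("pics/o3.png",o)
E
```

```text
t 10.25 tcp mm [-68.8  -0.  133. ] F [-8.4  0.5 -5.5] M [0.23 1.7  0.01] w 29.3
shift [0. 0. 0.] turn [-0.0138  0.0001 -0.0004]
```

View pics/o3.png

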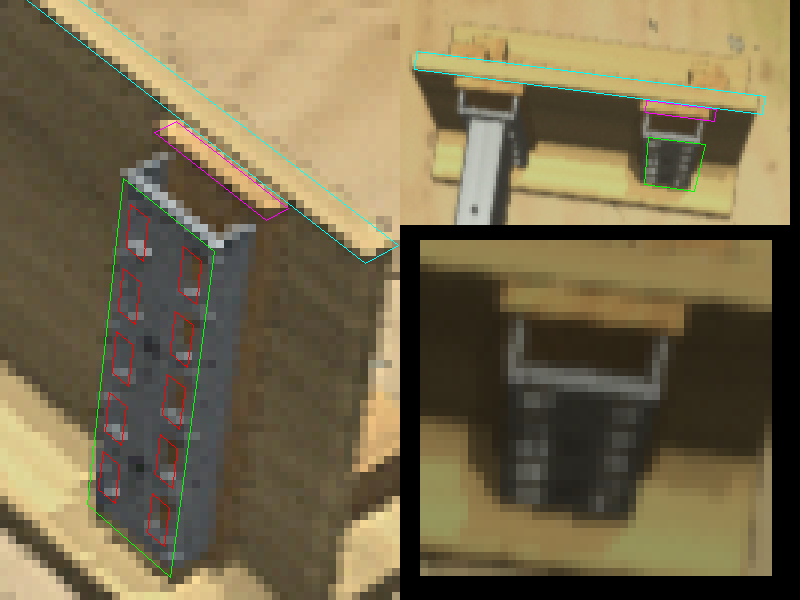

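The overlay shows the real batten and rail 1–2 px further left in the top view, so about +2 mm sideways. I'll shift +2 mm and sweep back down.

Call:
play_rows([
  [-1, 0, -2, 0, -0.014, 0, 0],
  [-1, 2, -2, 0, -0.014, 0, 0],
  [-1, 2, -2, 0, -0.014, 0, 0],
  [-1, 2, 2, 0, -0.014, 0, 0],
  [-1, 2, 2.5, 0, -0.014, 0, 0],
  [-1, 2, 2.5, 1, -0.014, 0, 0],
  [-1, 2, 2.5, 2, -0.014, 0, 0],
  [-1, 2, 2.5, 3, -0.014, 0, 0],
  [-1, 2, 2.5, 4, -0.014, 0, 0],
  [-1, 2, 2.5, 4, -0.014, 0, 0],
])

```text
clock: 11.35
position: [0.6335, -0.0096, 0.1288]
ee_rot: [-2.363, -2.065, 0.004]
force: [-10.6, 1.2, 3.5]
width: 0.323
```

Call:
play_rows([
  [-1, 0, 2, 1, -0.005, 0, 0],
  [-1, 0, 2, 2, -0.005, 0, 0],
  [-1, 0, 2, 3, -0.005, 0, 0],
  [-1, 0, 2, 4, -0.005, 0, 0],
  [-1, 0, 2, 4, -0.005, 0, 0],
])

```text
clock: 11.85
position: [0.6362, -0.01, 0.1249]
ee_rot: [2.365, 2.066, 0.002]
force: [0.1, -0.3, -2.1]
width: 0.324
```

```bash
python3 -c "
from h import *
loc()"
```

```text
t 11.85 tcp mm [-65.5   2.  124.9] F [ 0.1 -0.3 -2.1] M [ 0.04  0.16 -0.05] w 29.8
shift [0. 0. 0.] turn [ 0.002  -0.0003 -0.0003]
```

The hooks have dropped in: x moved 3 mm forward with zero force. Now I'll push them home gently.

Call:
play_rows([
  [-1, 0, 1, 0, 0, 0, 0],
  [-1, 0, 2, 0, 0, 0, 0],
  [-1, 0, 3, 0, 0, 0, 0],
  [-1, 0, 4, 0, 0, 0, 0],
  [-1, 0, 4, 0, 0, 0, 0],
])

```text
clock: 12.35
position: [0.6401, -0.0105, 0.1249]
ee_rot: [2.365, 2.067, 0.002]
force: [-3.5, 0.3, -0.9]
width: 0.322
```

```bash
python3 -c "
from h import *
loc()"
```

```text
t 12.35 tcp mm [-61.7   2.  124.9] F [-3.5 -0.1 -0.9] M [ 0.19  0.54 -0.01] w 29.6
shift [0. 0. 0.] turn [ 0.0015 -0.0004 -0.0004]
```

The catch spring is now resisting (3.5 N). On to flat contact.

Call:
play_rows([
  [-1, 0, 1, 0, 0, 0, 0],
  [-1, 0, 2, 0, 0, 0, 0],
  [-1, 0, 3, 0, 0, 0, 0],
  [-1, 0, 4, 0, 0, 0, 0],
  [-1, 0, 4.5, 0, 0, 0, 0],
  [-1, 0, 4.5, 0, 0, 0, 0],
])

```text
clock: 12.95
position: [0.6426, -0.0109, 0.1247]
ee_rot: [-2.364, -2.066, 0.002]
force: [-11.9, 1.7, 6.2]
width: 0.32
```

```bash
python3 -c "
from h import *
loc()"
```

```text
t 12.95 tcp mm [-59.1   2.1 124.7] F [-12.    0.1   6.2] M [0.38 2.17 0.07] w 29.5
shift [0. 0. 0.] turn [-0.0024 -0.0008 -0.0004]
```

The back is flat at -59.1, exactly the predicted 9.5 mm of travel. Now I'll press down with a little forward bias.

Call:
play_rows([
  [-1, 0, 1, 1, 0, 0, 0],
  [-1, 0, 1, 2.5, 0, 0, 0],
  [-1, 0, 1, 4, 0, 0, 0],
  [-1, 0, 1, 5.5, 0, 0, 0],
  [-1, 0, 1, 7, 0, 0, 0],
  [-1, 0, 1, 7, 0, 0, 0],
])

```text
clock: 13.55
position: [0.6427, -0.0109, 0.1174]
ee_rot: [-2.363, -2.065, 0.003]
force: [-7.0, 0.9, -0.0]
width: 0.328
```

```bash
python3 -c "
from h import *
loc()"
```

```text
t 13.55 tcp mm [-59.    2.  117.4] F [-7.1 -0.1 -0. ] M [0.14 1.36 0.01] w 30.1
shift [0. 0. 0.] turn [-0.0043 -0.0008 -0.0004]
```

Call:
play_rows([
  [-1, 0, 0.5, 1, -0.004, 0, 0],
  [-1, 0, 0.5, 2, -0.004, 0, 0],
  [-1, 0, 0.5, 3, -0.004, 0, 0],
  [-1, 0, 0.5, 4, -0.004, 0, 0],
  [-1, 0, 0.5, 4, -0.004, 0, 0],
])

```text
clock: 14.05
position: [0.6426, -0.0109, 0.1157]
ee_rot: [-2.364, -2.066, -0.002]
force: [-17.9, 2.7, 22.7]
width: 0.326
```

```bash
python3 -c "
from h import *
loc()"
```

```text
t 14.05 tcp mm [-59.1   2.  115.7] F [-18.1   0.3  22.7] M [0.35 2.81 0.03] w 30.0
shift [0. 0. 0.] turn [-0.0009 -0.0023 -0.0005]
```

It stopped hard at 115.7 mm, 9 mm below where it entered. I'll relax, then tug up lightly to see whether the catch holds it.

Call:
play_rows([
  [-1, 0, -1, -1, 0, 0, 0],
  [-1, 0, -1, -1, 0, 0, 0],
])

```text
clock: 14.25
position: [0.6423, -0.0108, 0.117]
ee_rot: [-2.365, -2.067, -0.004]
force: [0.3, -0.0, -1.7]
width: 0.324
```

Call:
play_rows([
  [-1, 0, 0, -1, 0, 0, 0],
  [-1, 0, 0, -2, 0, 0, 0],
  [-1, 0, 0, -3, 0, 0, 0],
  [-1, 0, 0, -3, 0, 0, 0],
])

```text
clock: 14.65
position: [0.6418, -0.0108, 0.1189]
ee_rot: [-2.364, -2.066, -0.001]
force: [4.2, -0.2, -17.5]
width: 0.324
```

```bash
python3 -c "
from h import *
loc()"
```

```text
t 14.65 tcp mm [-59.9   2.  118.9] F [  4.2   0.4 -17.5] M [-0.03  0.04 -0.06] w 29.8
shift [0. 0. 0.] turn [-0.0009 -0.0017 -0.0005]
```

The upward tug is resisted with about 15 N, more than rubbing alone, so the catch appears to be over the necks. I'll press down once more, relax and release.

Call:
play_rows([
  [-1, 0, 1, 2, 0, 0, 0],
  [-1, 0, 1, 4, 0, 0, 0],
  [-1, 0, 1, 6, 0, 0, 0],
  [-1, 0, 1, 6, 0, 0, 0],
])

```text
clock: 15.05
position: [0.6429, -0.011, 0.116]
ee_rot: [-2.364, -2.066, -0.005]
force: [-13.2, 1.9, 20.6]
width: 0.324
```

Call:
play_rows([
  [-1, 0, -0.5, -1, 0, 0, 0],
  [-1, 0, -0.5, -1, 0, 0, 0],
])

```text
clock: 15.25
position: [0.6429, -0.0109, 0.1178]
ee_rot: [-2.365, -2.066, -0.007]
force: [-0.2, -0.6, -3.5]
width: 0.326
```

```bash
python3 -c "
from h import *
loc()"
```

```text
t 15.25 tcp mm [-58.8   2.1 117.8] F [-0.1 -0.7 -3.5] M [0.01 0.11 0.02] w 30.0
shift [0. 0. 0.] turn [ 0.0019 -0.0042 -0.0006]
```

Call:
play_rows([
  [0.3, 0, 0, 0, 0, 0, 0],
  [0.3, 0, 0, 0, 0, 0, 0],
  [0.3, 0, 0, 0, 0, 0, 0],
  [0.3, 0, 0, 0, 0, 0, 0],
  [0.3, 0, 0, 0, 0, 0, 0],
  [0.3, 0, 0, -20, 0, 0, 0],
  [0.3, 0, 0, -60, 0, 0, 0],
  [0.3, 0, 0, -100, 0, 0, 0],
  [0.3, 0, 0, -130, 0, 0, 0],
])

```text
clock: 16.15
position: [0.6431, -0.0118, 0.2503]
ee_rot: [2.366, 2.066, 0.009]
force: [0.4, 0.2, -0.3]
width: 0.648
```

Call:
play_rows([
  [0.3, 0, -40, 0, 0, 0, 0],
  [0.3, 0, -90, 0, 0, 0, 0],
  [0.3, 0, -140, 0, 0, 0, 0],
  [0.3, 0, -190, 0, 0, 0, 0],
  [0.3, 0, -230, 0, 0, 0, 0],
  [0.3, 0, -230, 0, 0, 0, 0],
  [0.3, 0, -230, 0, 0, 0, 0],
])

```text
clock: 16.85
position: [0.4149, 0.0196, 0.25]
ee_rot: [-2.365, -2.068, -0.013]
force: [1.0, 0.6, 0.5]
width: 0.65
```

```bash
python3 - <<'E'
from h import *
loc();im={}
for q in ("scene","top"):
    p=arm.get_image(q);im[q]=p["img"];W=cloud(p);np.save(f"pics/{q}4.npy",W)
    if q=="top":
        d=W-np.array([.7009,-.0208,0]);a,b,z=d@u,d@n,W[...,2]
        for nm,y0 in(("new",.002),("twin",.152)):
            m=(a>-.125)&(a<-.012)&(abs(b-y0)<.011)&(z>.15)&(z<.2)
            c=np.linalg.lstsq(np.c_[a[m],b[m],np.ones(m.sum())],z[m],rcond=None)[0];m2=(a>-.15)&(a<-.02)&(abs(b-y0)<.04)&(z>.15)&(z<.19)
            r=cv2.minAreaRect((np.c_[a[m2],b[m2]]*1000).astype(np.float32))
            print(nm,m.sum(),"z",np.median(z[m]),"slope",c[:2].round(3),r)
A=cv2.resize(im["scene"][110:240,225:385],(480,390),interpolation=3);B=cv2.resize(im["top"][90:220,205:325],(320,347),interpolation=3)
o=np.zeros((390,800,3),np.uint8);o[:,:480]=A;o[:347,480:]=B;cv2.imwrite("pics/c4.png",o)
E
```

```text
t 16.85 tcp mm [-288.8    1.8  250. ] F [1.  0.7 0.5] M [ 0.01 -0.01 -0.03] w 59.8
shift [0. 0. 0.] turn [ 0.005  -0.0063  0.0003]
new 410 z 0.17243786917164547 slope [ 0.028 -0.016] ((-78.6257553100586, 1.8877582550048828), (116.52464294433594, 30.013824462890625), 0.11761924624443054)
twin 417 z 0.17524602976016512 slope [-0.001  0.011] ((-77.82514953613281, 153.5584716796875), (115.02265167236328, 30.740957260131836), 0.15892250835895538)
```

View pics/c4.png

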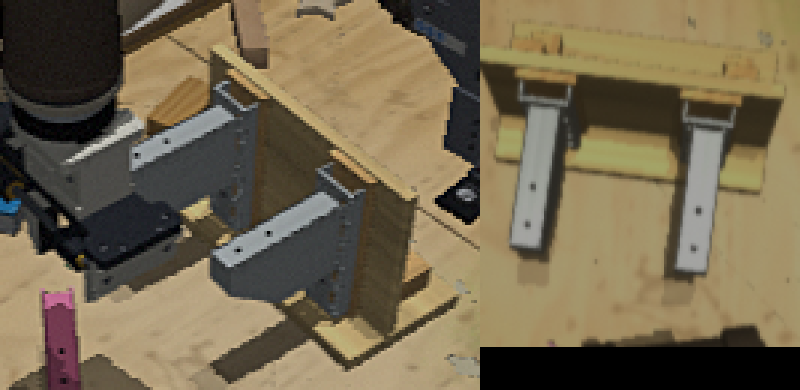

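The bracket hangs level with its twin, centred and flat. As one last check of full seating, I'll press lightly on its top near the rail with the fingers shut.

Call:
play_rows([
  [-1, 0, 50, 0, 0, 0, 0],
  [-1, 0, 100, 0, 0, 0, 0],
  [-1, 0, 150, 0, 0, 0, 0],
  [-1, 0, 200, 0, 0, 0, 0],
  [-1, 0, 240, 0, 0, 0, 0],
  [-1, 0, 258, 0, 0, 0, 0],
  [-1, 0, 258, 20, 0, 0, 0],
  [-1, 0, 258, 50, 0, 0, 0],
  [-1, 0, 258, 65, 0, 0, 0],
  [-1, 0, 258, 70, 0, 0, 0],
], force=10)

```text
clock: 17.95
position: [0.6718, -0.0155, 0.1785]
ee_rot: [-2.366, -2.066, -0.006]
force: [-0.1, 0.0, 0.4]
width: 0.005
```

Call:
play_rows([
  [-1, 0, 0, 2, 0, 0, 0],
  [-1, 0, 0, 4, 0, 0, 0],
  [-1, 0, 0, 6, 0, 0, 0],
  [-1, 0, 0, 7, 0, 0, 0],
])

```text
clock: 18.35
position: [0.6725, -0.0156, 0.1734]
ee_rot: [2.366, 2.066, 0.009]
force: [-4.5, -0.5, 12.9]
width: 0.007
```

```bash
python3 -c "
from h import *
loc()"
```

```text
t 18.35 tcp mm [-28.9   1.3 173.4] F [-4.4 -1.1 12.9] M [0.21 0.9  0.02] w 0.7
shift [0. 0. 0.] turn [ 0.0039 -0.0039 -0.0012]
```

Call:
play_rows([
  [-1, 0, 0, 3, 0, 0, 0],
  [-1, 0, 0, 4, 0, 0, 0],
  [-1, 0, 0, 4, 0, 0, 0],
])

```text
clock: 18.65
position: [0.6726, -0.0157, 0.1731]
ee_rot: [2.366, 2.066, 0.013]
force: [-10.5, 1.2, 23.2]
width: 0.006
```

Call:
play_rows([
  [-1, 0, 0, -20, 0, 0, 0],
  [-1, 0, 0, -60, 0, 0, 0],
  [-1, 0, -10, -80, 0, 0, 0],
  [-1, 0, -60, -80, 0, 0, 0],
  [-1, 0, -110, -80, 0, 0, 0],
  [-1, 0, -160, -80, 0, 0, 0],
  [-1, 0, -210, -80, 0, 0, 0],
  [-1, 0, -250, -80, 0, 0, 0],
  [-1, 0, -250, -80, 0, 0, 0],
])

```text
clock: 19.55
position: [0.4197, 0.018, 0.2517]
ee_rot: [-2.362, -2.065, -0.015]
force: [1.1, 0.0, 0.6]
width: 0.003
```

```bash
python3 - <<'E'
from h import *
loc();p=arm.get_image("top");W=cloud(p)
d=W-np.array([.7009,-.0208,0]);a,b,z=d@u,d@n,W[...,2]
for nm,y0 in(("new",.002),("twin",.152)):
    m=(a>-.125)&(a<-.02)&(abs(b-y0)<.011)&(z>.15)&(z<.2);c=np.polyfit(a[m],z[m],1)
    m2=(a>-.15)&(a<-.02)&(abs(b-y0)<.04)&(z>.15)&(z<.185);r=cv2.minAreaRect((np.c_[a[m2],b[m2]]*1000).astype(np.float32))
    print(nm,m.sum(),"z",np.median(z[m]),"slope",c[0],r)
E
```

```text
t 19.55 tcp mm [-283.8    0.9  251.7] F [1.1 0.2 0.6] M [ 0.09 -0.01  0.1 ] w 0.3
shift [0. 0. 0.] turn [ 0.0035 -0.0099  0.0002]
new 388 z 0.1721375650789824 slope 0.021325013831788718 ((-78.54493713378906, 1.8492450714111328), (117.0770034790039, 29.87455177307129), 0.14182601869106293)
twin 384 z 0.17513243414850416 slope 0.001829782712049899 ((-77.93048095703125, 153.35922241210938), (115.42803955078125, 30.92633056640625), 0.2384248822927475)
```

With 23 N on its top the bracket gave only 0.3 mm, so it is hard down. Its height puts the rail about 2 mm low, which matches the camera estimate. Handing in.

```bash
python3 -c "
from cell import arm
print(arm.sign_off())"
```

```text
the job is handed in; nothing more can be done
None
```

The bracket is fitted in the top slots of the empty rail and appears locked and released. I handed the job in at about 19.6 s of the 58 s allowed. I couldn't see or read the spring catch directly, so "locked" rests on how the bracket felt.

**What I did:**
- I gripped the steel bracket and slid its hooks over the rail at about 7–11 N.
- The first upward sweep, from 118 to 133 mm, found no slots. I shifted 2 mm to the left, and the hooks dropped in on the way down.
- I pushed it in until the back was flat (9.5 mm of travel), then pressed it down about 9 mm to a hard stop.

**Last checks:**
- **Catch:** an upward tug of about 15 N did not lift it. The TCP rose about 2 mm, which I took as give in the arm and grip.
- **Fully down:** pressing on its top with 23 N moved it only 0.3 mm. Its height puts the rail about 2 mm low, matching the camera estimate.
- **Position:** in the camera images it sits about 151.5 mm from its twin (150 mm nominal), square to within about 0.003 rad.
- **Forces:** the highest force reading I saw was about 29 N. I read forces only at the end of each move.
- **Clearance:** the gripper is well clear of the bracket. I saw no sign of touching anything else, but did not re-measure the things lying around.

**Checks that disagreed:**
- The first depth estimate of the rail face was about 4 mm too far away, and the sideways estimate was about 2 mm off. Contact corrected both.
- The bracket's front end measures about 0.02–0.03 rad low, while its twin is level. This fits the play in the slots and is inside the 0.05 rad limit.
- Its front end measures about 1.5 mm further out than the twin's. My estimate of its x in the rail frame is -0.0745 to -0.0755 m; the limit is -0.076 m, so this is the tightest margin.

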